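# Third hand for joining a canvas strainer

### The arm

A 6-joint arm with a two-finger parallel gripper is mounted at the origin on a cart in front of the work surface, level with it; the furniture and walls round the work are solid. World frame = base frame: x ahead of the robot, y to its left, z up, the work surface at z = 0. Lengths are in m, angles in rad, forces in N, time in s.
With the tool pointing down it reaches from about 0.3 to 0.875 m from the base axis. Payload 6.4 kg.
Tool frame: the origin (TCP) lies at the very end of the fingers, on their centre line; the grasp point (between the pads) lies 19 mm behind it (arm.grip_point_offset is the z of the grasp point in the tool frame, in m); z points along the fingers, y is the direction in which the jaws open and shut (so a half turn about z gives the same grasp; the last joint's range is limited). The gripper opens to 88 mm and grips with 3 to 60 N. Pads are 18 mm wide; open, the fingers measure 123 mm over their backs; the gripper's body (75 mm by 187 mm) begins 45 mm behind the grasp point.
Start: joints at [-0.206, 0.181, 1.607, -0, 1.354, -0.206], TCP at [0.575, 0, 0.239] pointing down, gripper open.
Joint ranges: [-2.99, 2.99], [-0.89, 2.07], [0.3, 2.58], [-1.14, 4.28], [0, 2.63], [-3.12, 3.12]. Speed limits (rad/s): [2.57, 2.57, 3.01, 3.14, 3.14, 3.14].

### API

Orientations are given as a rotation vector (axis times angle).
In Python, from bench import state, cams, order, arm gives the robot as it stands.
- The arm moves only by the tool carry_out, never from a script. Its argument "targets" is a list of rows, each an object with "gripper": the closure, from -1 (fully open) to 1 (shut), so that 0 is half open; "translation": the shift along the world's x, y, z in m, a list of three; "dr": the turn, a rotation vector about the world's x, y, z in rad, a list of three. In form: [{"gripper": gripper, "translation": [x, y, z], "dr": [wx, wy, wz]}, ...]. A call has 1 to 20 rows; each row is the pose to reach, as a shift and turn from the pose measured when the call began; what a row does not reach only later rows make up. A row lasts 1/8 s, in which the tool goes at most 62.5 mm and 10.7 degrees, less where a joint would pass 70% of its speed; a pose out of reach is approached as far as the arm can. A call with a gripper value outside its range is refused whole. The fingers move at their own pace and stop on an object; "squeeze" is the grip in N (left out, the last holds). Time passes only in rows, so rows that repeat a pose let the fingers close. It gives the time, the measured TCP pose, the force and the opening at its end, in the units of the state.
- state(): the state, without advancing time (a new reading comes with each control period).
- cams.read_camera(name): name is "scene" or "side" or "wrist"; returns a dict with "image" (384x512x3 uint8, red, green, blue), "z_map" (384x512 float32, m along the optical axis (not along the pixel's ray), 0 where there is no reading), "intrinsics" (3x3 intrinsics, pixels), "world_from_camera" (4x4, takes a point from camera to world coordinates). Camera axes: x right, y down, z forward; pixel columns grow to the right and rows downward; lengths in m; the calibration is good to about 2 mm. The wrist camera is an equidistant fisheye: a pixel r from the principal point sees the ray r / f radians off the axis. A picture is of the moment at which its call begins.
- order.job_done(): hands the job in, once; it reports no verdict.
The state is a dict: "t": time; "qpos": joint angles; "joint_vel": joint speeds; "joint_efforts": joint torques, N m; "eef_pos": TCP position; "ee_rot": TCP orientation; "ft_force": force on the tool from outside, world axes, zero at the start; "torque": the same for the moment, N m; "gripper_width": finger opening in m.
Only numpy, scipy, OpenCV 4.12 (cv2) and the standard library are available. Lean on these libraries where they do the work, as an engineer would, in place of code of your own. Each camera call takes 0.05 s, during which the arm holds its last target. There are 200 camera calls.

### The job

Help me close this little canvas strainer: take the loose fourth side bar, lay it square on the joining jig and slide its two slots fully onto the tongues of the three joined sides. Then keep pressing it against them towards the jig's back fence with a steady push of about 12 newtons (the half-frame gives a few millimetres on its rubber buffers), never harder than 30, and finish while still holding it so, because I shall tack the corners next. Leave my hammer, tack tin and glue bottle where they are.

Things in the scene. Friction and masses are not known exactly. Their poses are not given: they have to be found in the camera images.
- rail: The loose fourth side: pale wooden bar 150 mm long (its y), 32 mm wide (x), 26 mm thick (z), about 80 g, flat on the desk. Origin: centre of its underside. In its +x long face are two slots, centred 59 mm either side of the middle, each 22 wide, 11 high, centred in the thickness, 15 deep. The -x face is plain. At the start +x points away from the robot, within 40 degrees.
- half_frame: The three joined sides: a U of pale bars (32 wide, 26 thick, 150 over all) on the jig, open along its own -x, towards the robot; underside level with the board's top. Origin: where the rail's origin belongs; with the rail fully home, origins and axes coincide. Side bar ends at x = +16 mm, inside of the back bar at +94. It slides only along +x, 0 to 11 mm, on rubber buffers.
- tongue_left (a point): Tip of the tongue on the half-frame's left (+y) side bar, at x = +3, y = +59, z = +13 mm in half_frame. The tongue sticks out 13 mm from the bar's end, is 18 mm wide and 8 mm thick, with a tapered tip. A slot of the rail goes over it.
- tongue_right (a point): The same on the right (-y) side bar, at x = +3, y = -59, z = +13 mm in half_frame.
- buffers (a point): Middle of the two rubber buffers on the fence, behind the half-frame's back bar, 28 mm above the desk (fixed to the jig). Together they push the half-frame back with 2 N per mm that it is pressed in from rest: 12 N at 6 mm. They return it when let go.
- jig: Joining jig, screwed down: plywood board 225 (its x) x 190 mm on 3 mm feet, top 15 mm above the desk; wooden fence at the +x end, top 45 mm; side guides; two brass turn buttons (tops 47 mm) over the side bars. Origin: middle of the board, at desk level; x points to the fence. The board is bare in front of the half-frame, whose origin rests at x = -62, y = 0, z = 15 mm here.
- hammer: Tack hammer with a wooden handle, 230 mm long, lying on the desk near its front edge, nearest the robot. Bystander.
- tack_tin: Flat grey metal tin, 65 x 96 x 19 mm, at the left of the desk. Bystander. Origin: centre of the underside.
- glue_bottle: White-capped bottle, 47 mm across, 95 mm tall, at the left of the desk. Bystander. Origin: centre of the underside.

How it is judged:
On the way:
1. the rail lies fully on both tongues, shoulders closed, flat on the jig (x of rail in the frame of half_frame between -0.003 and 0.003 m and y of rail in the frame of half_frame between -0.005 and 0.005 m and z of rail in the frame of half_frame between -0.003 and 0.004 m and angle between the x axis of rail and the x axis of half_frame, either way round below 0.05 rad), for 0.1 s.
At the end, for the whole second after the job is handed in: The robot still holds the rail: both joints are closed (gap under 2 mm, square within 0.03 rad, flat on the jig within 4 mm), the rail presses the half-frame with 7 to 18 N through the whole last second, and the fingers are on the rail (x of rail in the frame of half_frame between -0.002 and 0.003 m and y of rail in the frame of half_frame between -0.005 and 0.005 m and z of rail in the frame of half_frame between -0.003 and 0.004 m and angle between the x axis of rail and the x axis of half_frame, either way round below 0.03 rad and contact force between rail and half_frame between 7 and 18 N and contact force between the fingers and rail above 3 N and linear speed of rail below 0.01 m/s); the arm keeps its last pose, push and grip.
It fails at once if the rail is pressed against the half-frame with more than 30 N (contact force between rail and half_frame above 30 N).
It fails at once if a bystander (hammer, tack tin, glue bottle) is moved (distance of any of hammer, tack_tin, glue_bottle from where it was at the start of the episode above 0.02 m).
It also fails if it takes over 40 s, if anything falls off the work surface, if the arm or the gripper's body presses on something with over 40 N, if the wrist force passes 120 N, or if a joint passes its speed limit or range.

## Working session

There is one attempt and no reset: what is moved stays moved. The work goes in short steps, Python scripts to look and compute and a tool call to move; the robot and the scene stay as the last step left them, time stands still between calls to the robot, and variables do not carry over. Pictures are saved under pics/ and viewed, on a budget of 10 in all, crops included, one or two more only if the job needs it, and the job is handed in when it is done.

Besides the shell and the picture viewer there is one more tool, called after "Call:" as name(argument=value, ...) on one line, values as JSON. carry_out: Moves the arm, as the interface text tells. Its arguments: {"type":"object","properties":{"targets":{"type":"array","items":{"type":"object","properties":{"gripper":{"type":"number"},"translation":{"type":"array","items":{"type":"number"}},"dr":{"type":"array","items":{"type":"number"}}}}},"squeeze":{"type":"number"}},"required":["targets"]}

```bash
mkdir -p pics; ls
cat > h.py <<'E'
import numpy as np, cv2
from bench import state, cams, order, arm
def save(n,f,crop=None,scale=1):
    im=cv2.cvtColor(f["image"],cv2.COLOR_RGB2BGR)
    if crop: im=im[crop[0]:crop[1],crop[2]:crop[3]]
    cv2.imwrite(f"pics/{n}.png",cv2.resize(im,None,fx=scale,fy=scale))
def pts(f):  # world point per pixel from z_map (pinhole)
    z=f["z_map"];K=f["intrinsics"];v,u=np.mgrid[:z.shape[0],:z.shape[1]]
    P=np.stack([(u-K[0,2])/K[0,0]*z,(v-K[1,2])/K[1,1]*z,z],-1)
    T=f["world_from_camera"];return P@T[:3,:3].T+T[:3,3]
E
python3 - <<'E'
from h import *
print(state()); print(arm.grip_point_offset)
for n in ["scene","side"]:
    f=cams.read_camera(n);save(n+"0",f,scale=1.5);print(n,f["intrinsics"].round(1).tolist(),f["world_from_camera"].round(3).tolist())
E
```

```text
pics
{'t': 0.0, 'qpos': array([-2.06281779e-01,  1.81495355e-01,  1.60799431e+00, -5.44077098e-05,
        1.35383389e+00, -2.06324946e-01]), 'joint_vel': array([-0.00074068,  0.00080517, -0.00169773, -0.00269946,  0.00097136,
        0.00061629]), 'joint_efforts': array([-5.85923790e-04, -4.33866942e+01, -3.41848969e+01,  7.00952648e-02,
        3.87157314e-02, -1.54040990e-04]), 'eef_pos': array([5.74456617e-01, 1.24782054e-04, 2.37842466e-01]), 'ee_rot': array([-2.22037639e+00, -2.22049835e+00,  1.55709273e-03]), 'ft_force': array([-0.1569873 ,  0.38329157, -0.4500946 ]), 'torque': array([-0.02849356, -0.03240667,  0.01168439]), 'gripper_width': 0.08783648405133757}
-0.0187
scene [[399.8, 0.0, 256.5], [0.0, 399.8, 189.7], [0.0, 0.0, 1.0]] [[-0.823, -0.411, 0.392, 0.145], [-0.568, 0.617, -0.545, 0.666], [-0.018, -0.671, -0.741, 0.868], [0.0, 0.0, 0.0, 1.0]]
side [[471.6, 0.0, 255.7], [0.0, 471.6, 192.2], [0.0, 0.0, 1.0]] [[0.879, -0.167, 0.447, -0.011], [-0.476, -0.353, 0.805, -0.979], [0.023, -0.921, -0.39, 0.571], [0.0, 0.0, 0.0, 1.0]]
```

View pics/scene0.png

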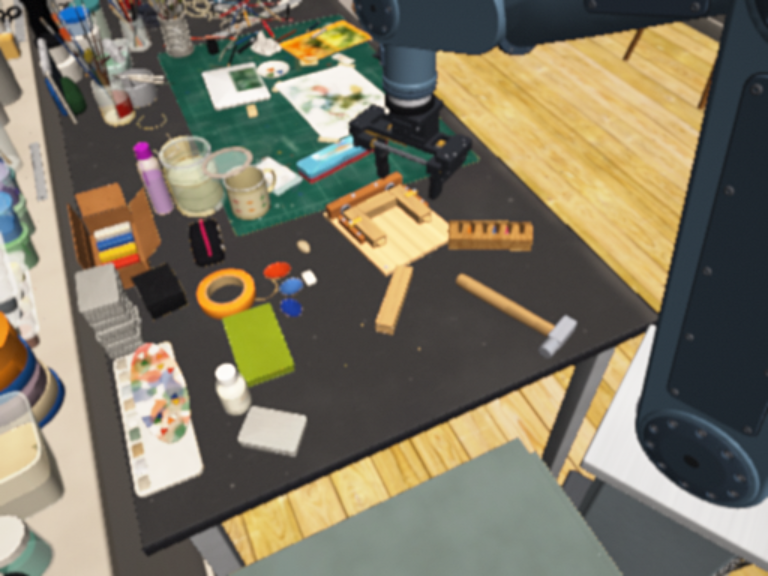

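View pics/side0.png

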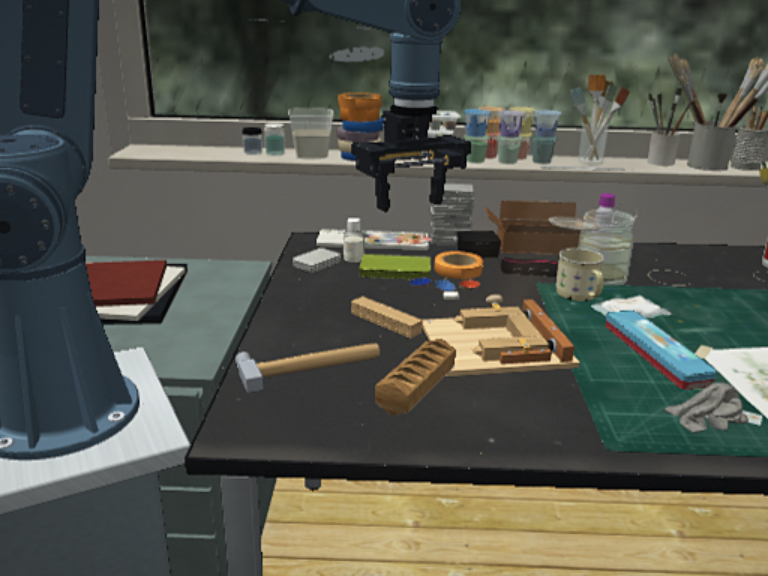

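The scene view shows the rail at about (395,300) and the jig at (390,225), with a rack-like block at (490,236). The hammer, tin and bottle are clear of them. In the side view the rail is at (387,317) and the jig at (500,340). Next I measure both from the depth map.

Run:
```python
from h import *
for n in ["scene","side"]:
    f=cams.read_camera(n);P=pts(f);hsv=cv2.cvtColor(f["image"],cv2.COLOR_RGB2HSV)
    wood=(hsv[...,1]>60)&(hsv[...,0]>8)&(hsv[...,0]<28)&(f["z_map"]>0)&(P[...,0]>.25)&(P[...,0]<.9)&(abs(P[...,1])<.45)&(P[...,2]<.07)
    m=(wood&(P[...,2]>.006)).astype(np.uint8)
    k,l,s,c=cv2.connectedComponentsWithStats(m)
    for i in range(1,k):
        if s[i,4]<150: continue
        Q=P[l==i]; z=Q[:,2]
        print(n,i,s[i].tolist(),"z pct",np.percentile(z,[5,50,95]).round(4),"min",Q.min(0).round(3),"max",Q.max(0).round(3))
        for lo,hi in [(.022,.030),(.012,.018),(.037,.0435),(.0435,.049)]:
            q=Q[(z>lo)&(z<hi)]
            if len(q)>60:
                (cx,cy),(w,h),a=cv2.minAreaRect((q[:,:2]*1000).astype(np.float32))
                print("   lay",lo,len(q),"c",round(cx,1),round(cy,1),"size",round(w,1),round(h,1),"ang",round(a,1))
```

```text
scene 2 [216, 114, 139, 109, 4815] z pct [0.014  0.0287 0.0517] min [ 0.407 -0.269  0.006] max [0.827 0.132 0.063]
   lay 0.022 733 c 623.2 -87.0 size 359.6 329.6 ang 69.8
   lay 0.012 1257 c 633.2 -86.7 size 354.5 342.8 ang 70.6
   lay 0.037 795 c 610.8 -127.6 size 406.7 203.0 ang 1.2
   lay 0.0435 680 c 609.9 -130.7 size 402.9 200.9 ang 0.1
scene 4 [131, 179, 40, 34, 755] z pct [0.0093 0.0245 0.028 ] min [0.771 0.169 0.006] max [0.892 0.278 0.03 ]
   lay 0.022 517 c 836.0 223.4 size 109.9 107.6 ang 8.4
   lay 0.012 94 c 830.1 232.6 size 89.2 91.8 ang 82.2
scene 5 [304, 183, 66, 41, 640] z pct [0.0119 0.0241 0.0286] min [ 0.285 -0.059  0.006] max [ 0.488 -0.021  0.033]
   lay 0.022 392 c 386.5 -41.9 size 23.6 204.0 ang 84.5
   lay 0.012 91 c 388.7 -32.1 size 6.2 196.4 ang 84.5
scene 11 [86, 232, 27, 22, 310] z pct [0.013  0.0157 0.0189] min [0.8   0.383 0.012] max [0.862 0.45  0.022]
   lay 0.012 270 c 830.6 417.1 size 70.0 56.4 ang 69.2
side 6 [289, 167, 33, 18, 439] z pct [0.0074 0.0209 0.026 ] min [0.785 0.164 0.006] max [0.9   0.295 0.028]
   lay 0.022 194 c 840.0 219.8 size 109.6 102.9 ang 55.6
   lay 0.012 89 c 854.9 221.5 size 140.2 95.9 ang 25.2
side 14 [234, 197, 152, 80, 5464] z pct [0.011  0.0288 0.0514] min [ 0.409 -0.247  0.006] max [0.818 0.131 0.059]
   lay 0.022 818 c 625.8 -104.5 size 396.4 337.4 ang 69.8
   lay 0.012 1390 c 623.4 -101.4 size 373.7 356.3 ang 74.4
   lay 0.037 1035 c 612.4 -136.6 size 407.7 209.2 ang 1.5
   lay 0.0435 677 c 633.6 -183.8 size 426.6 189.4 ang 22.5
side 15 [171, 229, 82, 22, 769] z pct [0.0079 0.0196 0.0258] min [ 0.289 -0.071  0.006] max [ 0.492 -0.029  0.028]
   lay 0.022 279 c 389.1 -48.0 size 21.6 202.0 ang 84.1
   lay 0.012 191 c 390.8 -53.8 size 13.7 198.3 ang 83.7
```

Run:
```python
from h import *
W=np.zeros((560,600,3),np.uint8)  # 1mm/px: row = 0.9-x , col = 0.3-y ; left half height colour
for n in ["side","scene"]:
    f=cams.read_camera(n);P=pts(f);ok=(f["z_map"]>0)&(P[...,2]>-.01)&(P[...,2]<.12)
    for (s,u) in zip(P[ok],f["image"][ok]):
        r=int((.86-s[0])*1000);c=int((.3-s[1])*1000)
        if 0<=r<560 and 0<=c<600: W[r-1:r+2,c-1:c+2]=u[::-1]
cv2.imwrite("pics/top.png",W)
f=cams.read_camera("scene");P=pts(f)
for (u,v) in [(263,200),(270,180),(257,218)]: print(u,v,P[v,u].round(3))
```

```text
263 200 [0.554 0.068 0.026]
270 180 [ 0.578 -0.005  0.029]
257 218 [0.535 0.125 0.019]
```

View pics/top.png

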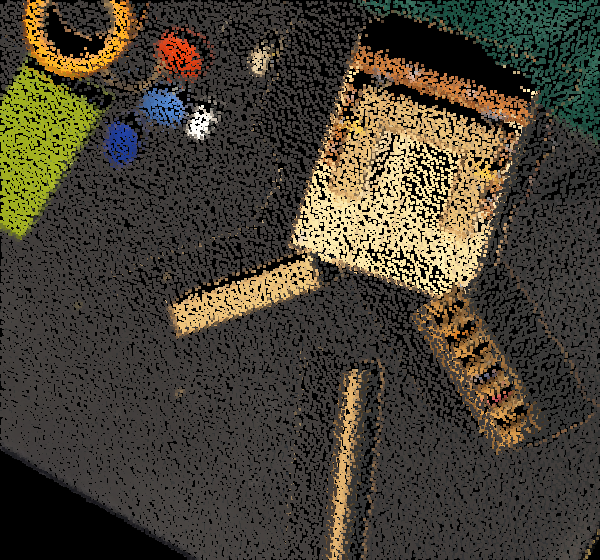

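The orthographic top view (1 mm/px) puts the rail centre at about (245,295), so (0.565, 0.055) with yaw about +19°. The jig is at about (415,160), so about (0.70, -0.115) with yaw about -19°. Now a finer fit on the depth layers.

```bash
cat >> h.py <<'E'
def loc(P,o,yaw):
    c,s=np.cos(yaw),np.sin(yaw);d=P[...,:2]-np.array(o)
    return np.stack([d[...,0]*c+d[...,1]*s,-d[...,0]*s+d[...,1]*c],-1)
def world(p,o,yaw):
    c,s=np.cos(yaw),np.sin(yaw);return np.array(o)+[c*p[0]-s*p[1],s*p[0]+c*p[1]]
E
python3 - <<'E'
from h import *
def edge(a,b):  # robust line a(b): Theil-ish via bins of extremes
    pass
for n in ["scene","side"]:
    f=cams.read_camera(n);P=pts(f);P=P[(f["z_map"]>0)]
    q=loc(P,(.565,.055),.33);m=(abs(q[:,0])<.03)&(abs(q[:,1])<.095)&(P[:,2]>.022)&(P[:,2]<.031)
    r=cv2.minAreaRect((P[m,:2]*1000).astype(np.float32));print(n,"rail",np.round(np.array(r[0]+r[1]+(r[2],)),1),m.sum(),"z",np.median(P[m,2]).round(4))
    q=loc(P,(.70,-.115),-.33);reg=(abs(q[:,0])<.135)&(abs(q[:,1])<.11)
    for nm,lo,hi in [("board+",.010,.06),("frame",.0385,.0435),("fence",.0435,.05)]:
        m=reg&(P[:,2]>lo)&(P[:,2]<hi)
        r=cv2.minAreaRect((P[m,:2]*1000).astype(np.float32));print("  ",nm,np.round(np.array(r[0]+r[1]+(r[2],)),1),m.sum())
    # board front edge: per 5mm y-bin min x ; board sides: per x-bin
    m=reg&(P[:,2]>.010)&(P[:,2]<.02);Q=q[m]
    fr=[(y,np.percentile(Q[abs(Q[:,1]-y)<.004,0],1)) for y in np.arange(-.07,.071,.01)]
    print("  front slope,x0",np.polyfit(*np.array(fr).T,1).round(4))
    for sg in (1,-1):
        e=[(x,sg*np.percentile(sg*Q[abs(Q[:,0]-x)<.004,1],99)) for x in np.arange(-.095,-.04,.01)]
        print("  side",sg,np.polyfit(*np.array(e).T,1).round(4),np.round([a[1] for a in e],3))
    b=np.mean(P[m][:,2]);print("  board z",b.round(4))
f=cams.read_camera("wrist");save("w0",f,scale=1.5);print(f["intrinsics"].round(1).tolist(),f["world_from_camera"].round(3).tolist(),f["z_map"][192,256])
E
```

```text
scene rail [563.   56.   32.6 153.3  19.2] 477 z 0.0272
   board+ [ 682.9 -116.4  203.4  239.    71.4] 3252
   frame [ 680.9 -107.2  188.8  226.6   70.4] 608
   fence [ 677.9 -115.1  189.   232.1   74.9] 451
  front slope,x0 [-0.0002 -0.1229]
  side 1 [0.0513 0.0959] [0.09  0.091 0.093 0.092 0.094 0.093]
  side -1 [-0.0489 -0.095 ] [-0.088 -0.093 -0.092 -0.091 -0.091 -0.093]
  board z 0.0161
side rail [565.9  52.5  36.4 149.8  18.6] 320 z 0.0256
   board+ [ 681.6 -112.3  202.8  240.4   73.5] 3494
   frame [ 677.8 -113.7  193.7  232.8   74. ] 775
   fence [ 676.7 -116.   189.5  231.8   73.3] 356
  front slope,x0 [-0.3001 -0.1047]
  side 1 [-0.8137  0.0206] [0.091 0.088 0.085 0.086 0.072 0.043]
  side -1 [-0.0123 -0.0991] [-0.1   -0.096 -0.097 -0.099 -0.099 -0.099]
  board z 0.0151
[[297.3, 0.0, 257.4], [0.0, 297.3, 193.6], [0.0, 0.0, 1.0]] [[1.0, 0.001, 0.0, 0.575], [0.001, -0.959, -0.285, 0.072], [0.0, 0.285, -0.959, 0.385], [0.0, 0.0, 0.0, 1.0]] 0.40154755
```

View pics/w0.png

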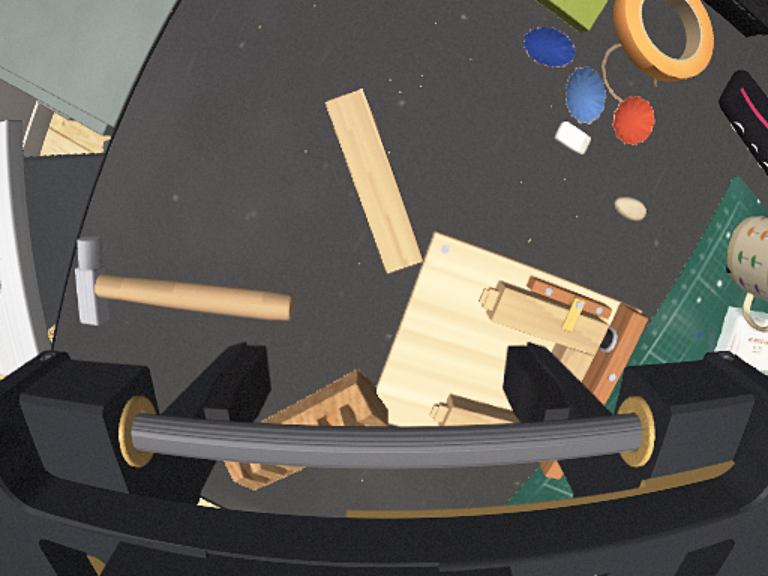

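The wrist view shows the rail from (345,95) to (405,270) and the jig's front-left corner at (435,235). The left tongue is at (487,298) and the right tongue at (440,410). I'll cross-check these with the wrist camera.

```bash
cat >> h.py <<'E'
def fpts(f):
    z=f["z_map"];K=f["intrinsics"];v,u=np.mgrid[:z.shape[0],:z.shape[1]]
    a=(u-K[0,2])/K[0,0];b=(v-K[1,2])/K[1,1];r=np.hypot(a,b)+1e-9;t=np.tan(r)/r
    P=np.stack([a*t*z,b*t*z,z],-1);T=f["world_from_camera"];return P@T[:3,:3].T+T[:3,3]
def frame_fit(f,o,yaw):
    """wrist view: jig features in a guessed half_frame frame (o,yaw)"""
    P=fpts(f);ok=f["z_map"]>0;P=P[ok];q=loc(P,o,yaw);z=P[:,2]
    print("board z",np.median(z[(q[:,0]>-.04)&(q[:,0]<-.015)&(abs(q[:,1])<.06)]).round(4))
    top=(z>.036)&(z<.0455)
    for sg in (1,-1):
        s=top&(abs(sg*q[:,1]-.059)<.03)&(q[:,0]>.02)&(q[:,0]<.05)
        xs=np.arange(.022,.05,.004)
        for nm,pc in (("inner",2),("outer",98)):
            e=[sg*np.percentile(sg*q[s&(abs(q[:,0]-x)<.003),1],pc) for x in xs if (s&(abs(q[:,0]-x)<.003)).sum()>8]
            print(" bar",sg,nm,np.round(np.array(e)*1000,1),"exp",43*sg if nm=="inner" else 75*sg)
        m=top&(abs(sg*q[:,1]-.059)<.014)&(q[:,0]<.06)&(q[:,0]>-.01)
        if m.sum()>20: print(" bar end x (exp 16)",(np.percentile(q[m,0],1)*1000).round(1),"n",m.sum())
        m=(z>.022)&(z<.038)&(abs(sg*q[:,1]-.059)<.02)&(q[:,0]<.014)&(q[:,0]>-.012)
        if m.sum()>8: print(" tongue y, tip x (exp 59,3)",(np.median(q[m,1])*1000).round(1),(np.percentile(q[m,0],3)*1000).round(1),"z",np.median(z[m]).round(4),m.sum())
    m=top&(abs(q[:,1])<.035)&(q[:,0]>.07)&(q[:,0]<.135)
    ys=np.arange(-.03,.031,.01);e=[(y,np.percentile(q[m&(abs(q[:,1]-y)<.005),0],2)) for y in ys if (m&(abs(q[:,1]-y)<.005)).sum()>6]
    if len(e)>1: print(" back bar inner (exp 94)",(np.array(e)*1000).round(1).tolist())
    m=(z>.009)&(z<.021)&(q[:,0]<0)&(q[:,0]>-.09)
    e=np.array([(y,np.percentile(q[m&(abs(q[:,1]-y)<.004),0],1)) for y in np.arange(-.08,.081,.01) if (m&(abs(q[:,1]-y)<.004)).sum()>10])
    if len(e)>2: print(" board front slope/x0 (exp 0,-50.5)",np.polyfit(*e.T,1).round(4),"y",e[0,0],e[-1,0])
E
python3 - <<'E'
from h import *
f=cams.read_camera("wrist");P=fpts(f);ok=f["z_map"]>0;P1=P[ok]
q=loc(P1,(.565,.055),.33);m=(abs(q[:,0])<.03)&(abs(q[:,1])<.095)&(P1[:,2]>.02)&(P1[:,2]<.031)
r=cv2.minAreaRect((P1[m,:2]*1000).astype(np.float32));print("rail",np.round(np.array(r[0]+r[1]+(r[2],)),1),m.sum(),np.median(P1[m,2]))
o=world((-.010-.0,0),(.70,-.115),-.33);o=world((-.062-.0104,0),(.70,-.115),-.33);print("hf guess",o)
frame_fit(f,o,-.33)
E
```

```text
rail [565.5  57.   32.9 150.6  19.2] 3247 0.025993916341302215
hf guess [ 0.63150653 -0.09153928]
board z 0.0151
 bar 1 inner [44.  44.1 44.6 44.9 45.  44.7 44.5 45. ] exp 43
 bar 1 outer [75.1 75.  75.  75.1 75.2 74.7 74.8 74.8] exp 75
 bar end x (exp 16) 17.5 n 685
 tongue y, tip x (exp 59,3) 59.8 5.1 z 0.0312 102
 bar -1 inner [-43.  -42.4 -42.1 -42.3 -42.7 -42.4 -43.  -43.5] exp -43
 bar -1 outer [-62.4 -61.6 -60.2 -58.2 -56.8 -56.  -54.1 -53.2] exp -75
 bar end x (exp 16) 18.3 n 233
 tongue y, tip x (exp 59,3) -56.8 5.1 z 0.0309 81
 back bar inner (exp 94) [[20.0, 108.3], [30.0, 96.3]]
 board front slope/x0 (exp 0,-50.5) [ 0.1287 -0.0535] y -0.08 0.07999999999999992
```

Height and sizes agree: rail 150.6 x 32.9 mm with its top at 26.0 mm, board at 15.1 mm. I'm descending to grasp the rail at its middle.

Call:
carry_out(targets=[{"gripper":-0.4,"translation":[-0.005,0.03,-0.05],"dr":[0,0,0.17]},{"gripper":-0.4,"translation":[-0.009,0.0565,-0.1],"dr":[0,0,0.335]},{"gripper":-0.4,"translation":[-0.009,0.0565,-0.15],"dr":[0,0,0.335]},{"gripper":-0.4,"translation":[-0.009,0.0565,-0.18],"dr":[0,0,0.335]},{"gripper":-0.4,"translation":[-0.009,0.0565,-0.18],"dr":[0,0,0.335]},{"gripper":-0.4,"translation":[-0.009,0.0565,-0.18],"dr":[0,0,0.335]}], squeeze=30)

```text
t: 1.3
eef_pos: [0.5671, 0.0564, 0.0601]
ee_rot: [1.819, 2.559, 0.001]
ft_force: [0.9, -0.9, 0.3]
gripper_width: 0.0615
```

Call:
carry_out(targets=[{"gripper":-0.4,"translation":[-0.0015,0.0005,-0.03],"dr":[0,0,0]},{"gripper":-0.4,"translation":[-0.0015,0.0005,-0.05],"dr":[0,0,0]},{"gripper":-0.4,"translation":[-0.0015,0.0005,-0.056],"dr":[0,0,0]},{"gripper":-0.4,"translation":[-0.0015,0.0005,-0.056],"dr":[0,0,0]},{"gripper":0.5,"translation":[-0.0015,0.0005,-0.056],"dr":[0,0,0]},{"gripper":0.5,"translation":[-0.0015,0.0005,-0.056],"dr":[0,0,0]},{"gripper":0.5,"translation":[-0.0015,0.0005,-0.056],"dr":[0,0,0]},{"gripper":0.5,"translation":[-0.0015,0.0005,-0.056],"dr":[0,0,0]},{"gripper":0.5,"translation":[-0.0015,0.0005,-0.056],"dr":[0,0,0]}], squeeze=30)

```text
t: 2.42
eef_pos: [0.5659, 0.0569, 0.0044]
ee_rot: [1.819, 2.559, 0.002]
ft_force: [-0.4, -0.2, 3.2]
gripper_width: 0.0315
```

Gripped at 31.5 mm width. I'm lifting and turning to the jig's yaw, and keeping high until I've measured the rack block near the jig.

Call:
carry_out(targets=[{"gripper":0.5,"translation":[0,0,0.04],"dr":[0,0,0]},{"gripper":0.5,"translation":[0,0,0.09],"dr":[0,0,0]},{"gripper":0.5,"translation":[0.006,-0.03,0.1],"dr":[0,0,-0.165]},{"gripper":0.5,"translation":[0.012,-0.06,0.1],"dr":[0,0,-0.33]},{"gripper":0.5,"translation":[0.02,-0.1,0.1],"dr":[0,0,-0.5]},{"gripper":0.5,"translation":[0.03,-0.134,0.1],"dr":[0,0,-0.665]},{"gripper":0.5,"translation":[0.03,-0.134,0.1],"dr":[0,0,-0.665]},{"gripper":0.5,"translation":[0.03,-0.134,0.1],"dr":[0,0,-0.665]},{"gripper":0.5,"translation":[0.03,-0.134,0.1],"dr":[0,0,-0.665]}])

```text
t: 3.55
eef_pos: [0.5954, -0.0759, 0.1041]
ee_rot: [2.553, 1.828, 0.0]
ft_force: [1.0, 0.0, -0.7]
gripper_width: 0.0313
```

Run:
```python
from h import *
s=state();print(s["eef_pos"],s["ee_rot"],s["ft_force"],s["gripper_width"])
f=cams.read_camera("wrist");save("w1",f,scale=1.5)
o=(.6334,-.0915);frame_fit(f,o,-.33)
P=fpts(f);P=P[f["z_map"]>0];tc=s["eef_pos"];q=loc(P,tc[:2],-.33)
m=(abs(q[:,0])<.025)&(abs(q[:,1])<.09)&(abs(P[:,2]-(tc[2]+.0215))<.006)
r=cv2.minAreaRect((q[m]*1000).astype(np.float32));print("rail rel tcp",np.round(np.array(r[0]+r[1]+(r[2],)),1),m.sum(),"top z",np.percentile(P[m,2],[10,50,90]).round(4))
for n in ["side","scene"]:
    f=cams.read_camera(n);P=pts(f);P=P[f["z_map"]>0];q=loc(P,o,-.33)
    m=(P[:,0]>.40)&(P[:,0]<.60)&(P[:,1]<-.11)&(P[:,1]>-.26)&(P[:,2]>.008)&(q[:,0]<-.053)&(P[:,2]<.06)
    r=cv2.boxPoints(cv2.minAreaRect((q[m]*1000).astype(np.float32)));print(n,"block in hf frame",r.round(0).tolist(),"z",np.percentile(P[m,2],[50,95,99]).round(3),m.sum())
```

```text
[ 0.59537028 -0.07593621  0.10413102] [2.55300434e+00 1.82820259e+00 4.22255992e-05] [ 1.02165904  0.02999515 -0.66866792] 0.03132734693740795
board z 0.1833
 bar 1 inner [43.7 43.2 43.2 42.9 42.9 42.8 42.9 43.2] exp 43
 bar 1 outer [73.3 73.8 73.5 73.3 73.8 73.5 73.6 73.3] exp 75
 bar end x (exp 16) 16.0 n 2127
 tongue y, tip x (exp 59,3) 58.7 3.2 z 0.0315 341
 bar -1 inner [-43.3] exp -43
 bar -1 outer [-45.2] exp -75
 back bar inner (exp 94) [[-30.0, 94.1], [-20.0, 94.1], [-10.0, 93.9], [0.0, 93.7], [10.0, 93.8], [20.0, 93.7], [30.0, 93.7]]
 board front slope/x0 (exp 0,-50.5) [-0.1607 -0.0093] y -0.030000000000000027 0.07999999999999992
rail rel tcp [ -0.   11.5  50.  127.1   0.2] 15365 top z [0.1249 0.1257 0.1265]
side block in hf frame [[-180.0, -177.0], [-136.0, -213.0], [-30.0, -84.0], [-74.0, -48.0]] z [0.044 0.056 0.058] 1395
scene block in hf frame [[-181.0, -174.0], [-133.0, -212.0], [-19.0, -69.0], [-68.0, -30.0]] z [0.046 0.057 0.059] 1040
```

View pics/w1.png

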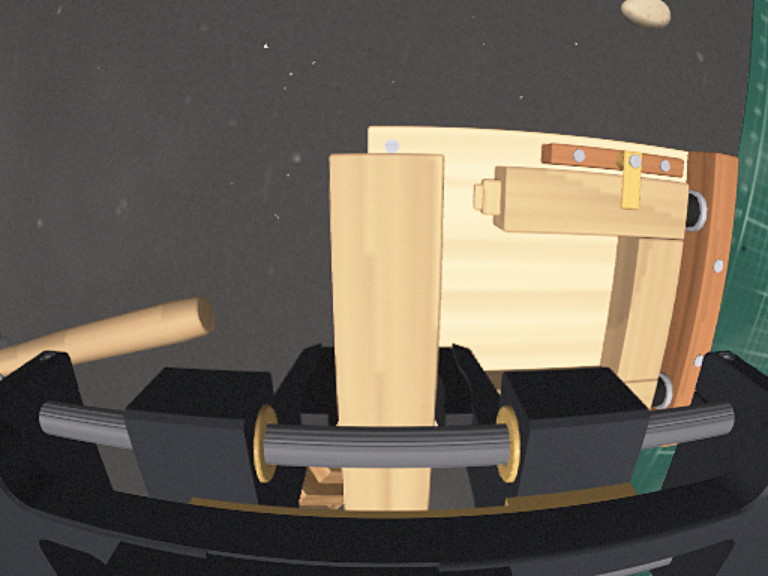

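The wrist view shows the rail held squarely, its left end at (385,155), with the left tongue at (485,197). Before lowering I check the rack block's clearance and the rail's angle in the hand.

Run:
```python
from h import *
o=(.6334,-.0915);yaw=-.328
for n in ["side","scene"]:
    f=cams.read_camera(n);P=pts(f);ok=(f["z_map"]>0);q=loc(P,o,yaw)
    m=ok&(P[...,2]>.02)&(P[...,2]<.07)&(q[...,0]<-.02)&(q[...,0]>-.2)&(q[...,1]<-.03)&(q[...,1]>-.25)
    k,l,s,c=cv2.connectedComponentsWithStats(m.astype(np.uint8));i=1+s[1:,4].argmax();Q=q[l==i]
    print(n,s[i,4],"xmax",np.percentile(Q[:,0],[95,98,99.5]).round(4),"ymax",np.percentile(Q[:,1],[95,98,99.5]).round(4))
    for x in np.arange(-.08,-.02,.01):
        a=Q[abs(Q[:,0]-x)<.005]
        if len(a)>4: print("   x",x.round(3),len(a),"y range",np.percentile(a[:,1],[3,97]).round(3))
s=state();tc=s["eef_pos"]
f=cams.read_camera("wrist");P=fpts(f);P=P[f["z_map"]>0];q=loc(P,tc[:2],yaw)
m=(abs(P[:,2]-.1257)<.004)&(abs(q[:,0])<.03)
ys=np.arange(.02,.07,.005)
for pc in (2,98):
    e=[np.percentile(q[m&(abs(q[:,1]-y)<.0025),0],pc) for y in ys];print("edge",np.round(np.array(e)*1000,1),np.polyfit(ys,e,1).round(4))
mm=m&(abs(q[:,0])<.012)&(q[:,1]<.09);print("left end y",np.percentile(q[mm,1],[99,99.8]).round(4))
```

```text
side 1366 xmax [-0.0469 -0.0398 -0.0343] ymax [-0.0786 -0.0702 -0.0624]
   x -0.08 101 y range [-0.146 -0.066]
   x -0.07 91 y range [-0.135 -0.057]
   x -0.06 85 y range [-0.123 -0.068]
   x -0.05 68 y range [-0.11  -0.071]
   x -0.04 45 y range [-0.097 -0.075]
   x -0.03 10 y range [-0.086 -0.08 ]
scene 1017 xmax [-0.0631 -0.0548 -0.0459] ymax [-0.0596 -0.0542 -0.0498]
   x -0.08 93 y range [-0.136 -0.049]
   x -0.07 52 y range [-0.126 -0.051]
   x -0.06 39 y range [-0.114 -0.059]
   x -0.05 17 y range [-0.098 -0.069]
edge [-14.7 -14.9 -14.8 -14.6 -14.9 -14.7 -15.  -14.9 -14.6 -14.7] [ 0.0005 -0.0148]
edge [15.8 15.9 15.8 15.6 16.  15.8 15.7 15.5 15.5 15.7] [-0.0063  0.016 ]
left end y [0.0745 0.075 ]
```

Run:
```python
from h import *
f=cams.read_camera("side");save("s1",f,(180,290,230,400),4)
o=(.6334,-.0915);T=np.linalg.inv(f["world_from_camera"])
for p in [(-.0505,-.095,.015),(-.0505,.095,.015),(-.032,-.075,.015),(-.032,-.075,.041),(0,-.075,.041)]:
    w=np.append(world(p[:2],o,-.328),[p[2],1]);c=T@w;k=f["intrinsics"]@(c[:3]/c[2]);print(p,((k[0]-230)*4).round(),((k[1]-180)*4).round())
```

```text
(-0.0505, -0.095, 0.015) 265.0 266.0
(-0.0505, 0.095, 0.015) 197.0 130.0
(-0.032, -0.075, 0.015) 287.0 248.0
(-0.032, -0.075, 0.041) 289.0 210.0
(0, -0.075, 0.041) 341.0 207.0
```

View pics/s1.png

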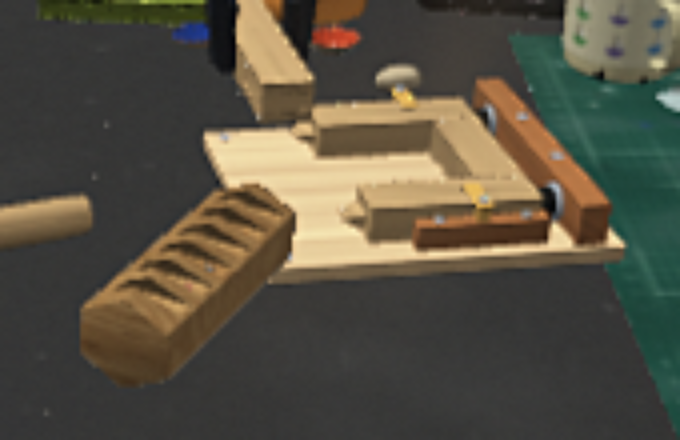

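The side crop shows the rack block's near corner at (290,230), close to the board's front-right corner. The left tongue is at (305,130) and the right at (352,212). I'll come down on the board with the rail about 8 mm to the left, clear of the block.

Call:
carry_out(targets=[{"gripper":0.5,"translation":[0.025,-0.003,-0.01],"dr":[0,0,0.002]},{"gripper":0.5,"translation":[0.025,-0.003,-0.03],"dr":[0,0,0.002]},{"gripper":0.5,"translation":[0.025,-0.003,-0.055],"dr":[0,0,0.002]},{"gripper":0.5,"translation":[0.025,-0.003,-0.068],"dr":[0,0,0.002]},{"gripper":0.5,"translation":[0.025,-0.003,-0.072],"dr":[0,0,0.002]},{"gripper":0.5,"translation":[0.025,-0.003,-0.072],"dr":[0,0,0.002]},{"gripper":0.5,"translation":[0.025,-0.003,-0.072],"dr":[0,0,0.002]}])

```text
t: 4.78
eef_pos: [0.6216, -0.0801, 0.0335]
ee_rot: [2.551, 1.827, 0.002]
ft_force: [-0.4, -0.7, -0.2]
gripper_width: 0.0316
```

```bash
cat > chk.py <<'E'
from h import *
import sys
s=state();tc=s["eef_pos"];yaw=-.326;o=(.6334,-.0915)
print("t",s["t"],"tcp",tc.round(4),"tcp in hf",(loc(tc[None],o,yaw)[0]*1000).round(1),"F",s["ft_force"].round(2),"F along x",(s["ft_force"][:2]@[np.cos(yaw),np.sin(yaw)]).round(2),"w",s["gripper_width"].round(4))
f=cams.read_camera("wrist");P=fpts(f);P=P[f["z_map"]>0];q=loc(P,o,yaw);z=P[:,2];zt=tc[2]+.0215
xr=loc(tc[None],o,yaw)[0]
m=(abs(z-zt)<.003)&(abs(q[:,0]-xr[0])<.02)&(q[:,1]>.012)&(q[:,1]<.09)
print("rail top z",np.median(z[m]).round(4),"left end y",np.percentile(q[m&(abs(q[:,0]-xr[0])<.01),1],99.5).round(4))
ys=np.arange(.02,.066,.005)
for pc in (2,98): 
    e=[np.percentile(q[m&(abs(q[:,1]-y)<.0025),0],pc) for y in ys];print(" rail edge x,slope",np.polyfit(ys,e,1)[::-1].round(4))
t=(z>.036)&(z<.0455)
b=t&(abs(q[:,1]-.056)<.012)&(q[:,0]>xr[0]+.0185)&(q[:,0]<.06)
print("bar end x",np.percentile(q[b,0],1).round(4),"inner y",np.percentile(q[t&(q[:,0]>.025)&(q[:,0]<.05)&(q[:,1]>.03)&(q[:,1]<.07),1],2).round(4))
b=t&(abs(q[:,1])<.035)&(q[:,0]>.07)&(q[:,0]<.13);ys=np.arange(-.03,.031,.01)
e=[np.percentile(q[b&(abs(q[:,1]-y)<.005),0],2) for y in ys if (b&(abs(q[:,1]-y)<.005)).sum()>6];print("back inner x (94 at rest)",(np.array(e)*1000).round(1))
b=(z>.024)&(z<.036)&(abs(q[:,1]-.059)<.02)&(q[:,0]<.014)&(q[:,0]>xr[0]+.018)
if b.sum()>20: print("tongue L y",np.percentile(q[b,1],[3,50,97]).round(4),"tip",np.percentile(q[b,0],3).round(4))
if len(sys.argv)>1: save(sys.argv[1],f,scale=1.5)
E
python3 chk.py w2
```

```text
Traceback (most recent call last):
  File "chk.py", line 4, in <module>
    print("t",s["t"],"tcp",tc.round(4),"tcp in hf",(loc(tc[None],o,yaw)[0]*1000).round(1),"F",s["ft_force"].round(2),"F along x",(s["ft_force"][:2]@[np.cos(yaw),np.sin(yaw)]).round(2),"w",s["gripper_width"].round(4))
                                                                                                                                                                                            ^^^^^^^^^^^^^^^^^^^^^^^^
AttributeError: 'float' object has no attribute 'round'
```

```bash
sed -i 's/s\["gripper_width"\].round(4)/round(s["gripper_width"],4)/' chk.py; python3 chk.py w2
```

```text
t 4.775 tcp [ 0.6216 -0.0801  0.0335] tcp in hf [-14.9   7.1] F [-0.43 -0.66 -0.21] F along x -0.2 w 0.0316
rail top z 0.0551 left end y 0.082
 rail edge x,slope [-0.0299  0.0039]
 rail edge x,slope [ 0.0009 -0.0015]
bar end x 0.0164 inner y 0.0434
back inner x (94 at rest) [97.9 93.8 93.7 93.6 93.8 93.8]
tongue L y [0.0508 0.0591 0.0668] tip 0.0048
```

View pics/w2.png

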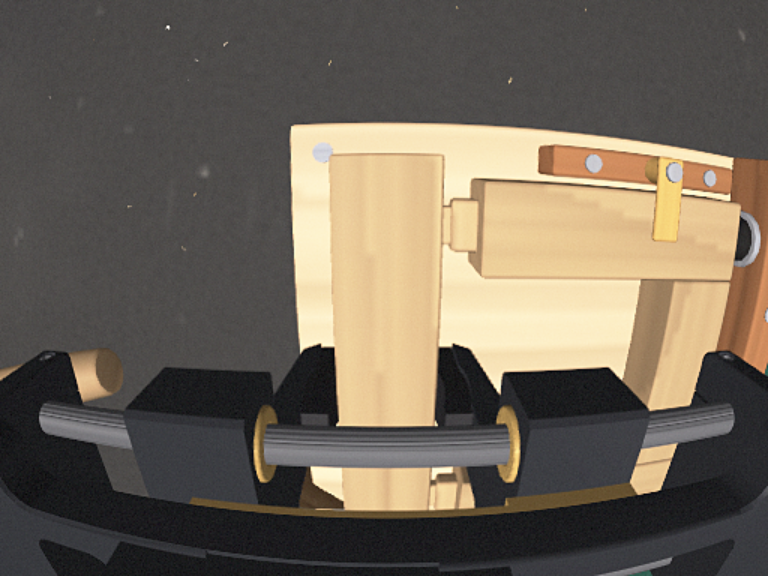

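The wrist view shows the rail's left end at (385,155) and the left tongue at (457,225), just in front of the rail's face. No contact yet. I'm backing off 1 mm and lowering close to the board.

Call:
carry_out(targets=[{"gripper":0.5,"translation":[-0.001,0,-0.006],"dr":[0,0,0]},{"gripper":0.5,"translation":[-0.001,0,-0.012],"dr":[0,0,0]},{"gripper":0.5,"translation":[-0.001,0,-0.0135],"dr":[0,0,0]},{"gripper":0.5,"translation":[-0.001,0,-0.0135],"dr":[0,0,0]},{"gripper":0.5,"translation":[-0.001,0,-0.0135],"dr":[0,0,0]}])

```text
t: 5.45
eef_pos: [0.6207, -0.0801, 0.02]
ee_rot: [2.551, 1.827, 0.003]
ft_force: [-0.2, 0.1, -1.1]
gripper_width: 0.0315
```

```bash
python3 chk.py
```

```text
t 5.45 tcp [ 0.6207 -0.0801  0.02  ] tcp in hf [-15.7   6.7] F [-0.21  0.06 -1.14] F along x -0.22 w 0.0315
rail top z 0.0416 left end y 0.0817
 rail edge x,slope [-0.0307  0.0029]
 rail edge x,slope [ 0.0001 -0.0025]
bar end x 0.0163 inner y 0.0436
back inner x (94 at rest) [93.5 93.4 93.1 93.6 93.7 93.6 93.9]
tongue L y [0.0509 0.059  0.067 ] tip 0.0035
```

Call:
carry_out(targets=[{"gripper":0.5,"translation":[-0.001,-0.003,0],"dr":[0,0,0]},{"gripper":0.5,"translation":[-0.0021,-0.0063,0],"dr":[0,0,0]},{"gripper":0.5,"translation":[-0.0021,-0.0063,0],"dr":[0,0,0]},{"gripper":0.5,"translation":[-0.0021,-0.0063,0],"dr":[0,0,0]},{"gripper":0.5,"translation":[0.0005,-0.007,0],"dr":[0,0,0]},{"gripper":0.5,"translation":[0.003,-0.008,0],"dr":[0,0,0]},{"gripper":0.5,"translation":[0.0052,-0.0088,0],"dr":[0,0,0]},{"gripper":0.5,"translation":[0.0052,-0.0088,0],"dr":[0,0,0]}], squeeze=40)

```text
t: 6.5
eef_pos: [0.6261, -0.089, 0.0201]
ee_rot: [2.55, 1.827, 0.003]
ft_force: [-0.8, -0.4, 0.0]
gripper_width: 0.0316
```

```bash
python3 chk.py w3
```

```text
t 6.5 tcp [ 0.6261 -0.089   0.0201] tcp in hf [-7.7  0.1] F [-0.83 -0.38  0.05] F along x -0.66 w 0.0316
rail top z 0.0416 left end y 0.075
 rail edge x,slope [-0.0226  0.0012]
 rail edge x,slope [ 0.0081 -0.0034]
bar end x 0.0164 inner y 0.043
back inner x (94 at rest) [94.6 93.8 93.8 93.9 93.5 93.7]
tongue L y [0.0502 0.0588 0.0672] tip 0.0104
```

View pics/w3.png

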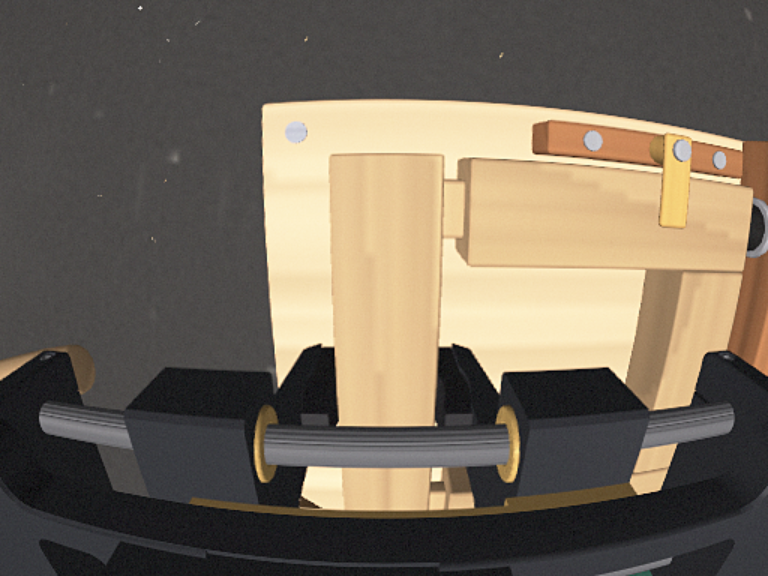

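Both slots are going over the tongues, the left one at (453,210), with under 1 N, and the half-frame hasn't moved. I'm sliding on to the shoulders.

Call:
carry_out(targets=[{"gripper":0.5,"translation":[0.0019,-0.0006,0],"dr":[0,0,0]},{"gripper":0.5,"translation":[0.0038,-0.0013,0],"dr":[0,0,0]},{"gripper":0.5,"translation":[0.0057,-0.0019,0],"dr":[0,0,0]},{"gripper":0.5,"translation":[0.0076,-0.0026,-0.0003],"dr":[0,0,0]},{"gripper":0.5,"translation":[0.009,-0.003,-0.0003],"dr":[0,0,0]},{"gripper":0.5,"translation":[0.009,-0.003,-0.0003],"dr":[0,0,0]},{"gripper":0.5,"translation":[0.009,-0.003,-0.0003],"dr":[0,0,0]}])

```text
t: 7.42
eef_pos: [0.6346, -0.0918, 0.0195]
ee_rot: [2.551, 1.828, 0.002]
ft_force: [-1.4, 0.1, 0.2]
gripper_width: 0.0311
```

```bash
python3 chk.py
```

```text
t 7.425 tcp [ 0.6346 -0.0918  0.0195] tcp in hf [1.2 0.1] F [-1.44  0.08  0.24] F along x -1.39 w 0.0311
rail top z 0.0411 left end y 0.075
 rail edge x,slope [-0.0138  0.0058]
 rail edge x,slope [0.0142 0.1062]
bar end x 0.02 inner y 0.0433
back inner x (94 at rest) [102.2  95.5  95.1  95.2  95.3  95.3]
```

The shoulders have met and the half-frame has moved back about 1.5 mm. I'm pressing on gently.

Call:
carry_out(targets=[{"gripper":0.5,"translation":[0.001,-0.0003,0],"dr":[0,0,0]},{"gripper":0.5,"translation":[0.002,-0.0007,0],"dr":[0,0,0]},{"gripper":0.5,"translation":[0.003,-0.001,0],"dr":[0,0,0]},{"gripper":0.5,"translation":[0.004,-0.0013,0],"dr":[0,0,0]},{"gripper":0.5,"translation":[0.004,-0.0013,0],"dr":[0,0,0]},{"gripper":0.5,"translation":[0.004,-0.0013,0],"dr":[0,0,0]}])

```text
t: 8.22
eef_pos: [0.6372, -0.0927, 0.0195]
ee_rot: [2.553, 1.829, -0.002]
ft_force: [-8.3, 2.0, 5.5]
gripper_width: 0.0311
```

```bash
python3 chk.py
```

```text
t 8.225 tcp [ 0.6372 -0.0927  0.0195] tcp in hf [4.  0.1] F [-8.3   1.99  5.51] F along x -8.5 w 0.0311
rail top z 0.041 left end y 0.075
 rail edge x,slope [-0.011   0.0043]
 rail edge x,slope [0.0171 0.1036]
bar end x 0.0228 inner y 0.0434
back inner x (94 at rest) [104.8  98.4  97.8  98.   98.   98. ]
```

The half-frame is back 4.2 mm and the wrist reads 8.5 N along the push, and these agree. A little more.

Call:
carry_out(targets=[{"gripper":0.5,"translation":[0.0016,-0.0005,0],"dr":[0,0,0]},{"gripper":0.5,"translation":[0.0024,-0.0008,0],"dr":[0,0,0]},{"gripper":0.5,"translation":[0.0032,-0.0011,0],"dr":[0,0,0]},{"gripper":0.5,"translation":[0.0032,-0.0011,0],"dr":[0,0,0]},{"gripper":0.5,"translation":[0.0032,-0.0011,0],"dr":[0,0,0]},{"gripper":0.5,"translation":[0.0032,-0.0011,0],"dr":[0,0,0]}])

```text
t: 9.02
eef_pos: [0.6383, -0.093, 0.0195]
ee_rot: [-2.551, -1.829, 0.007]
ft_force: [-12.2, 2.2, 9.9]
gripper_width: 0.0314
```

```bash
python3 chk.py w4; python3 chk.py
```

```text
t 9.025 tcp [ 0.6383 -0.093   0.0195] tcp in hf [5.2 0.1] F [-12.19   2.16   9.92] F along x -12.24 w 0.0314
rail top z 0.0411 left end y 0.075
 rail edge x,slope [-0.0097  0.0045]
 rail edge x,slope [0.0183 0.1046]
bar end x 0.024 inner y 0.0434
back inner x (94 at rest) [105.3  99.5  99.1  99.2  99.2  99.2]
t 9.075 tcp [ 0.6383 -0.0931  0.0195] tcp in hf [5.1 0.1] F [-11.73   2.95   8.73] F along x -12.05 w 0.0314
rail top z 0.0411 left end y 0.0751
 rail edge x,slope [-0.0096  0.0033]
 rail edge x,slope [0.0184 0.1038]
bar end x 0.024 inner y 0.0435
back inner x (94 at rest) [105.2  99.6  99.2  99.3  99.2  99.2]
```

View pics/w4.png

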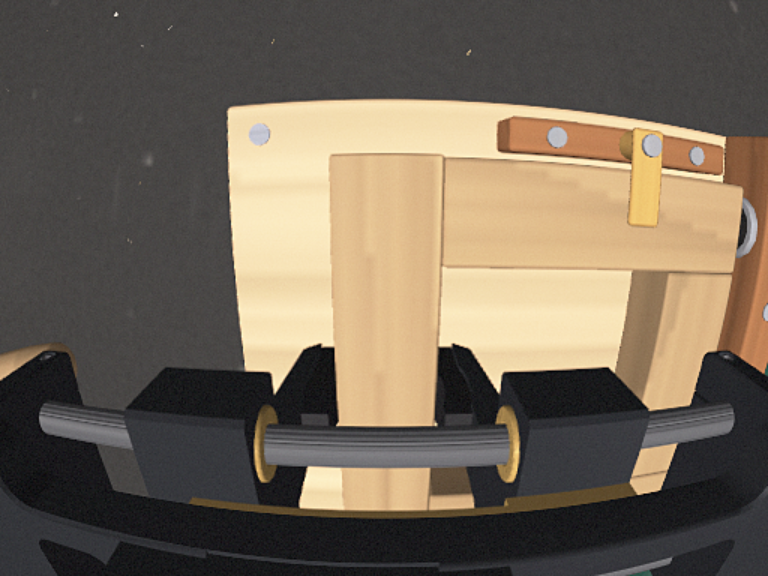

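The left joint is closed, with no gap visible at (443,210). The half-frame is back 5.4 mm (about 11 N on the buffers), and the wrist reads 12 N including some board friction. I'll check that it holds steady and look at the right joint and the bystanders from the side.

Run:
```python
from h import *
yaw=-.326;a=[]
for i in range(10):
    f=cams.read_camera("side");s=state();a.append((round(s["t"],3),(s["ft_force"][:2]@[np.cos(yaw),np.sin(yaw)]).round(1),s["ft_force"][2].round(1),(loc(s["eef_pos"][None],(.6334,-.0915),yaw)[0]*1000).round(2).tolist()))
print(*a,sep="\n")
save("s2",f,(165,275,170,390),3.6)
```

```text
(9.175, np.float64(-12.7), np.float64(9.0), [5.12, 0.1])
(9.225, np.float64(-12.7), np.float64(8.7), [5.17, 0.11])
(9.275, np.float64(-12.1), np.float64(8.7), [5.15, 0.11])
(9.325, np.float64(-12.7), np.float64(9.5), [5.15, 0.09])
(9.375, np.float64(-12.1), np.float64(8.5), [5.18, 0.1])
(9.425, np.float64(-12.1), np.float64(8.1), [5.13, 0.11])
(9.475, np.float64(-11.8), np.float64(9.6), [5.12, 0.12])
(9.525, np.float64(-13.1), np.float64(8.4), [5.15, 0.09])
(9.575, np.float64(-12.8), np.float64(9.4), [5.14, 0.13])
(9.625, np.float64(-13.1), np.float64(9.0), [5.12, 0.11])
```

View pics/s2.png

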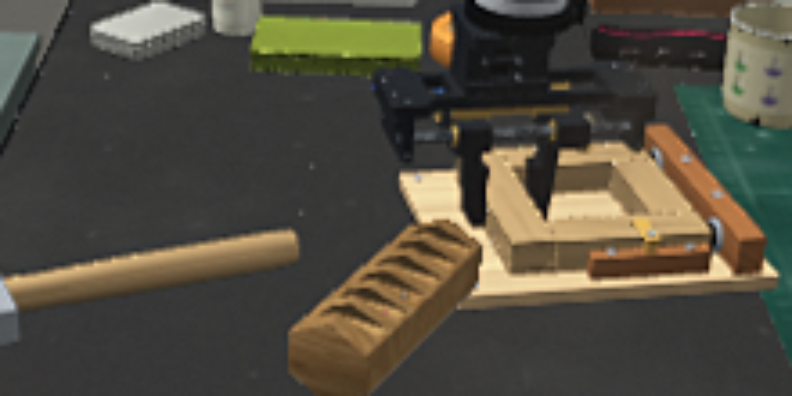

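The right joint at (555,255) is closed too. The rail lies flat, the push is steady at 12 to 13 N, and the hammer, tin and bottle haven't been touched. I'm handing in.

```bash
python3 -c "
from bench import order,state
print(order.job_done()); print(state()['t'])"
```

```text
the job is handed in; nothing more can be done
None
the job is handed in; nothing more can be done
```

The strainer is closed: the fourth bar is on both tongues, flat on the jig, and the arm is still holding it pressed towards the back fence. I handed the job in at about 9.6 s; no verdict was reported.

**Last checks:**
- **Joints:** no gap was visible at either corner. The bar was within about 0.005 rad of square, and its top was at 41.1 mm (41 mm expected).
- **Push:** the half-frame had moved back about 5.4 mm, which is roughly 11 N on the buffers. The wrist sensor read 11.8–13.1 N along the push and held there for 0.5 s before hand-in. I put the 1–2 N difference down to friction on the board, because the wrist also read about 9 N upward, so the bar is bearing down on it. No reading came near 30 N.
- **Grip:** set to 40 N, with the fingers 31.4 mm apart on the 32 mm bar.
- **Bystanders:** the arm never went near the hammer, tin or glue bottle, and in the pictures they looked undisturbed; I did not measure their positions again.

The two fixed cameras disagreed by about 12 mm on where the wooden rack block's near corner is. I brought the bar down about 7 mm to the left to stay clear of it, and felt no contact.

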